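# Set an empty slate strip on its display riser

### The arm

A 7-joint arm with a two-finger parallel gripper is mounted at the origin on the work surface. World frame = base frame: x ahead of the robot, y to its left, z up, the work surface at z = 0. Lengths are in m, angles in rad, forces in N, time in s.
With the tool pointing down it reaches from about 0.4 to 0.85 m from the base axis. Payload 4.5 kg.
Tool frame: the origin (TCP) lies at the very end of the fingers, on their centre line; the grasp point (between the pads) lies 19 mm behind it; z points along the fingers, y is the line along which they close (so a half turn about z gives the same grasp; the last joint's range is limited). The gripper opens to 88 mm and grips with 3 to 60 N. Pads are 18 mm wide; open, the fingers measure 123 mm over their backs; the gripper's body (75 mm by 187 mm) begins 45 mm behind the grasp point.
Start: joints at [-1.219, 0.689, -0.195, 1.565, 0.157, 0.902, -0.215], TCP at [0.195, 0.594, 0.239] pointing down, gripper open.
Joint ranges: [-3.01, 3.01], [-0.46, 2.08], [-1.47, 1.51], [0.13, 2.56], [-1, 4.14], [0.04, 2.09], [-2.66, 2.66]. Speed limits (rad/s): [2.57, 2.57, 3.14, 3.14, 3.14, 3.14, 3.14].

### API

Orientations are given as a rotation vector (axis times angle).
In Python, from rig import manip, vision, find_in gives the robot as it stands.
- The arm moves only by the shell command python3 -m pendant 'ROWS' [OPENING] [FORCE]. ROWS is a JSON object of lists of equal length, an entry for each row: "dp": the shift along the tool's x, y, z in m, a list of three; "spin": the turn about the tool's z in rad. In form: {"dp": [[tx, ty, tz], ...], "spin": [spin, ...]}. A call has 1 to 20 rows; each row shifts and turns the commanded pose from where the row before left it, along the tool's axes as they then stand; what a row does not reach is not made up. A row lasts 1/8 s, in which the tool goes at most 62.5 mm and 10.7 degrees, less where a joint would pass 70% of its speed; a pose out of reach is approached as far as the arm can. A call is refused whole if a number of a shift passes 0.0625 or a number of a turn 0.188, either way. A call with a gripper value outside its range is refused whole. OPENING is the opening in per cent of the stroke, from 0 (shut) to 100 (fully open), set as the call begins (- or left out, the last holds). The fingers move at their own pace and stop on an object; FORCE is the grip in N (left out, the last holds). Time passes only in rows, so rows that do not move let the fingers close. It gives the time, the measured TCP pose, the force, the opening and the grip force at its end, in the units of the state.
- manip.get_obs(): the state, without advancing time (a new reading comes with each control period).
- vision.get_image(name): name is "side" or "top"; returns a dict with "color" (384x512x3 uint8, blue, green, red), "fov_y" (degrees; the focal length in pixels is half the picture's height over the tangent of half this angle, whatever the lens; pixels are square), "cx", "cy" (the principal point, pixels), "rvec" (rotation vector, rad) and "tvec" (3), from world to camera coordinates, as OpenCV has them. Camera axes: x right, y down, z forward; pixel columns grow to the right and rows downward; lengths in m; the calibration is good to about 2 mm. A picture is of the moment at which its call begins. There is no depth.
- manip.finish_job(): hands the job in; it is judged then, once.
Trained networks look in the newest picture that a camera, given by its name, has taken for a name from the list of things; names that differ only in an ending like _2 or _b are one class to them, and where a whole thing is asked for, a point or a joint stands for the part that bears it (a point fixed in the world has none). Each returns a list of dicts, best first, with "score" (0 to 1); they miss things now and then, are a little off and sometimes report something else, mostly with a low value. They report only what shows in the picture. A call takes as long as a camera call. They do not tell look-alikes from the thing itself.
- find_in(camera, label): "position" ([column, row] in pixels, amid what is visible of it).
The state is a dict: "time_s": time; "joint_pos": joint angles; "dq": joint speeds; "tau": joint torques, N m; "tool_pos": TCP position; "tool_rot": TCP orientation; "force": force on the tool from outside, world axes, zero at the start; "torque": the same for the moment, N m; "gripper_width": opening from 0.0 (shut) to 1.0 (fully open); "grip_force": force on a finger pad.
Only numpy, scipy, OpenCV 4.12 (cv2) and the standard library are available. Lean on these libraries where they do the work, as an engineer would, in place of code of your own. Each camera call takes 0.05 s, during which the arm holds its last target. There are 200 camera calls.

### The job

The thin slate strip lies flat on the wooden block, too thin to pick up properly there: slide it so that a good length of it, at least a quarter, sticks out over the block's front edge while it still rests flat on the block, then take it by the overhanging part. Lay it flat on top of the pink pastry riser, centred and lengthwise along it, and let go. Never let it drop onto the counter or turn over, and leave the two small cakes and the cup where they are.

Things in the scene. Friction and masses are not known exactly. Their poses are not given: they have to be found in the camera images.
- strip: Loose thin dark slate strip, 180 mm long (own x), 56 mm wide (own y), 3 mm thick, 65 to 105 g. Origin: centre of its underside. Starts flat and wholly on the block, within 0.1 rad of the block's x, near end 8 to 31 mm from the front edge. Smooth (friction with the block about 0.3): pressing on its top with closed fingertips (a few N) and moving drags it along the wood. It balances while less than half overhangs.
- strip_front (a point): Middle of the lower edge of the strip's near short end (the end at the strip's own -x, 90 mm from its origin): the end that is nearest to the block's front edge.
- block: Fixed wooden block standing on the counter, 240 mm (own x) by 260 mm (own y) by 60 mm high, top flat. Origin at the centre of its underside; own -x faces roughly to the robot, its yaw varies by up to 0.25 rad. It and the riser can swap sides, left or right of the robot.
- block_edge (a point): Middle of the block's front top edge, 120 mm from the block's centre towards its own -x and 60 mm above the counter; axes as the block's: -x points out over the counter, y along the edge, z up. Below the overhang is open space down to the counter.
- riser: Fixed pink ceramic riser, T-shaped section, 55 mm high: flat top 110 mm long (own x), 34 mm wide (own y), 7 mm thick, on a stem 22 mm wide over a foot 110 x 74 x 8 mm. The strip overhangs its top by 35 mm at each end and 11 mm at each side. Origin: centre of its underside; yaw within 0.35 rad.
- riser_top (a point): Centre of the riser's top face, 55 mm above the counter; axes as the riser's (x along its length, z up). The strip's own origin should come to rest here.
- petit_red: Loose bystander on the left rear part (+y side) of the block: square cake with red top, 40 x 40 mm, 30 mm high with a small cream ball on top, to 38 mm. Origin at the centre of its underside.
- petit_orange: Loose bystander on the right rear part (-y side) of the block: square cake with orange top, 40 x 40 mm, 38 mm high with its cream ball. Origin at the centre of its underside.
- cup: Loose bystander: blue ceramic cup, 68 mm across, 60 mm high, between the block and the riser, nearer the robot. Origin at the centre of its underside.
There are look-alikes about, which are no part of the job. What is shaped like the strip but turquoise is not meant.

How it is judged:
On the way:
1. the strip rests flat on the block with its near end at least 40 mm out past the front edge (x of strip_front in the frame of block_edge below -0.04 m and angle between strip's own z axis and vertical below 0.06 rad and z of strip in the frame of block_edge between -0.004 and 0.004 m and contact force between strip and block above 0.2 N), for 0.2 s.
At the end, for the whole second after the job is handed in: The strip lies at rest on the riser's top, right side up and level within 0.06 rad, its centre within 25 mm along and 13 mm across of the riser's centre, its length within 0.17 rad of the riser's (either way round), let go (x of strip in the frame of riser_top between -0.025 and 0.025 m and y of strip in the frame of riser_top between -0.013 and 0.013 m and z of strip in the frame of riser_top between -0.004 and 0.005 m and angle between strip's own z axis and vertical below 0.06 rad and angle between the x axis of strip and the x axis of riser_top, either way round below 0.17 rad and contact force between strip and riser above 0.3 N and linear speed of strip below 0.01 m/s); the robot touches nothing.
It fails at once if the strip dropped to the counter (its centre lower than 30 mm) (height (world z) of strip below 0.03 m).
It fails at once if the strip turned over (tilted more than 1.2 rad) (angle between strip's own z axis and vertical above 1.2 rad).
It fails at once if a small cake or the cup was moved more than 30 mm (distance of any of petit_red, petit_orange, cup from where it was at the start of the episode above 0.03 m).
It also fails if it takes over 54 s, if anything falls off the work surface, if the arm or the gripper's body presses on something with over 40 N, if the wrist force passes 120 N, or if a joint passes its speed limit or range.

## Working session

There is one attempt and no reset: what is moved stays moved. The work goes in short steps, Python scripts to look and compute and a shell command to move; the robot and the scene stay as the last step left them, time stands still between calls to the robot, and variables do not carry over. Pictures are saved under pics/ and viewed, at most 10 in all, crops included, and the job is handed in when it is done.

```bash
mkdir -p pics; ls
python3 - <<'E'
from rig import manip, vision, find_in
import cv2, numpy as np
o=manip.get_obs(); print({k:np.round(o[k],3).tolist() for k in ("time_s","tool_pos","tool_rot","force","gripper_width")})
for n in ("top","side"):
    im=vision.get_image(n); cv2.imwrite(f"pics/{n}0.png",im["color"])
    print(n,{k:np.round(im[k],4).tolist() for k in ("fov_y","cx","cy","rvec","tvec")})
    for l in ("strip","block","riser","cup","petit_red","petit_orange"):
        print(l,[(np.round(d["position"]).tolist(),round(d["score"],2)) for d in find_in(n,l)][:3])
E
```

```text
pics
{'time_s': 0.0, 'tool_pos': [0.195, 0.593, 0.238], 'tool_rot': [-0.497, -3.102, 0.003], 'force': [0.247, 0.057, 0.362], 'gripper_width': 1.001}
top {'fov_y': 52.7622, 'cx': 253.9405, 'cy': 195.4745, 'rvec': [2.1617, -2.1658, 0.104], 'tvec': [0.0165, 0.5333, 1.0807]}
strip [([343.0, 167.0], 0.9), ([187.0, 279.0], 0.85), ([238.0, 167.0], 0.74)]
block [([334.0, 167.0], 0.74)]
riser [([182.0, 180.0], 0.74)]
cup [([258.0, 230.0], 0.79)]
petit_red [([308.0, 128.0], 0.59)]
petit_orange [([373.0, 135.0], 0.72)]
side {'fov_y': 45.5209, 'cx': 250.1273, 'cy': 192.5262, 'rvec': [2.2124, -0.4952, 0.2566], 'tvec': [-0.4693, 0.1874, 1.2441]}
strip [([245.0, 309.0], 0.9), ([270.0, 193.0], 0.85), ([319.0, 241.0], 0.56)]
block [([313.0, 250.0], 0.92)]
riser [([242.0, 158.0], 0.55)]
cup [([222.0, 204.0], 0.95)]
petit_red [([329.0, 200.0], 0.54)]
petit_orange [([363.0, 244.0], 0.85)]
```

View pics/top0.png

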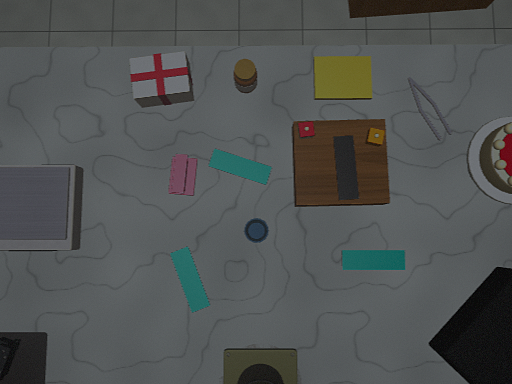

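View pics/side0.png

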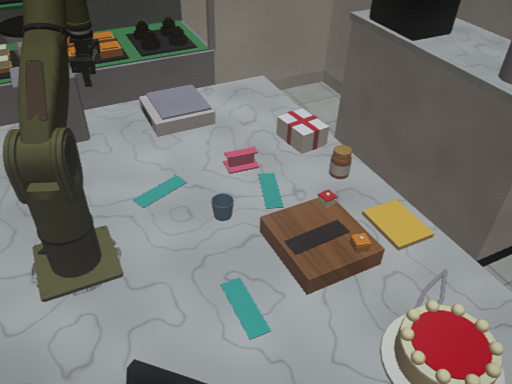

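The top view shows the block at about (340,163) with the dark strip on it at (345,167), the riser at (183,174), the cup at (257,230) and the turquoise decoys. The side view agrees. Next I segment.

```bash
cat > h.py <<'E'
from rig import manip, vision, find_in
import cv2, numpy as np
from scipy.spatial.transform import Rotation as Ro
def cam(n):
    im=vision.get_image(n); c=im["color"]; f=c.shape[0]/2/np.tan(np.radians(im["fov_y"])/2)
    K=np.array([[f,0,im["cx"]],[0,f,im["cy"]],[0,0,1]])
    return c,K,cv2.Rodrigues(np.array(im["rvec"],float))[0],np.array(im["tvec"],float).ravel()
def ground(px,C,z):
    _,K,R,t=C; px=np.atleast_2d(px).astype(float)
    d=np.c_[px,np.ones(len(px))]@np.linalg.inv(K).T@R; o=-R.T@t
    return (o+d*((z-o[2])/d[:,2:3]))
def proj(P,C):
    _,K,R,t=C; return cv2.projectPoints(np.atleast_2d(P).astype(float),cv2.Rodrigues(R)[0],t,K,None)[0][:,0]
def rect(mask,C,z,minA=50):
    n,l,s,_=cv2.connectedComponentsWithStats(mask.astype(np.uint8))
    out=[]
    for i in range(1,n):
        if s[i,4]<minA: continue
        ct=max(cv2.findContours((l==i).astype(np.uint8),0,cv2.CHAIN_APPROX_NONE)[0],key=len)[:,0]
        w=ground(ct,C,z)[:,:2]
        (c,sz,a)=cv2.minAreaRect((w*1000).astype(np.float32))
        b=np.radians(a) 
        if sz[0]<sz[1]: b+=np.pi/2
        b=(b+np.pi/2)%np.pi-np.pi/2
        out.append((np.round(c,1),np.round(sorted(sz),1),round(b,3),int(s[i,4])))
    return out
E
python3 - <<'E'
from h import *
C=cam("top"); c=C[0]; hsv=cv2.cvtColor(c,cv2.COLOR_BGR2HSV)
for p in [(345,150),(345,190),(305,170),(375,180),(190,178),(178,170),(187,170),(183,157),(257,230),(230,130)]: print(p,hsv[p[1],p[0]],c[p[1],p[0]])
H,S,V=[hsv[...,i].astype(int) for i in range(3)]
roi=np.zeros(H.shape,bool); roi[115:212,285:395]=1
wood=(S>80)&(H<25)&roi
block=cv2.morphologyEx(wood.astype(np.uint8),cv2.MORPH_CLOSE,np.ones((25,25)))
print("block",rect(block,C,.06,500))
print("strip",rect(roi&(V<75)&(S<60),C,.063))
pink=((H>160)|(H<3))&(S>60); pink[:, :160]=0; pink[:,205:]=0; pink[:145]=0;pink[205:]=0
print("riser",rect(pink,C,.055))
for l,z in (("cup",.03),("petit_red",.09),("petit_orange",.09)): print(l,[np.round(ground(d["position"],C,z)[0],3) for d in find_in("top",l)][:1])
a=cv2.resize(c[110:215,285:395],None,fx=5,fy=5,interpolation=2); b=cv2.resize(c[140:210,150:210],(450,525),interpolation=2)
b=cv2.resize(c[145:205,160:205],(int(525*45/60)-150,525)[::1],interpolation=2)
cv2.imwrite("pics/crop1.png",cv2.convertScaleAbs(np.hstack([a,b]),alpha=1.6))
E
```

```text
(345, 150) [135  12  41] [41 39 40]
(345, 190) [90  6 40] [40 40 39]
(305, 170) [ 14 142  72] [32 51 72]
(375, 180) [ 15 155  66] [26 46 66]
(190, 178) [167  92 111] [ 88  71 111]
(178, 170) [167  91 112] [ 90  72 112]
(187, 170) [165  90  94] [77 61 94]
(183, 157) [166  89 112] [ 91  73 112]
(257, 230) [103 120  72] [72 57 38]
(230, 130) [100  15 100] [100  98  94]
block [(array([ 623.9, -226. ]), array([242.9, 262.1]), np.float64(-1.55), 8000)]
strip [(array([ 609.1, -240.4]), array([ 55.1, 179.1]), np.float64(0.07), 1246)]
riser [(array([591.8, 215.3]), array([ 70.7, 114.5]), np.float64(-0.093), 954)]
cup [array([0.438, 0.009, 0.03 ])]
petit_red [array([ 0.713, -0.13 ,  0.09 ])]
petit_orange [array([ 0.686, -0.311,  0.09 ])]
```

View pics/crop1.png

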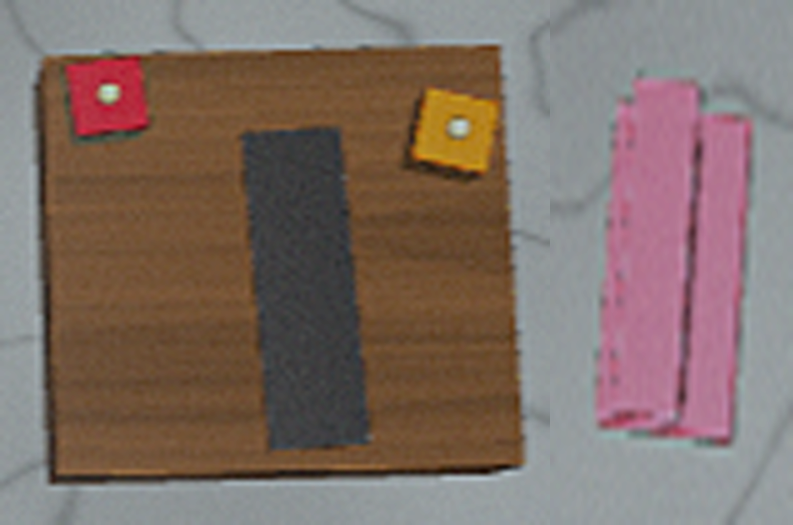

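The crop shows the strip wholly on the block, with its near end about 15 mm from the front edge. The riser's flange is the left pink band. I'll fit the riser's pose with its shape in both cameras and start the approach.

```bash
cat >> h.py <<'E'
def go(target,yawy=None):
    """remaining move in tool axes; yawy = wanted world angle of tool y"""
    o=manip.get_obs(); R=Ro.from_rotvec(o["tool_rot"]).as_matrix(); p=np.array(o["tool_pos"])
    a=np.arctan2(R[1,1],R[0,1]); s=0
    if yawy is not None: s=-((yawy-a+np.pi/2)%np.pi-np.pi/2)
    print("t",round(o["time_s"],2),"p",np.round(p,4),"yang",round(a,3),"spin",round(s,3),
     "dp now",np.round(R.T@(np.array(target)-p),4),"dp after spin",np.round((R@Ro.from_euler('z',s).as_matrix()).T@(np.array(target)-p),4))
E
python3 - <<'E'
from h import *
from scipy.optimize import minimize
from itertools import product
def box(l,w,z0,z1): return np.array(list(product((-l/2,l/2),(-w/2,w/2),(z0,z1))))
parts=[box(.11,.034,.048,.055),box(.11,.022,0,.055),box(.11,.074,0,.008)]
obs=[]
for n,(x0,x1,y0,y1) in (("top",(160,205,145,205)),("side",(215,265,140,180))):
    C=cam(n); hsv=cv2.cvtColor(C[0],cv2.COLOR_BGR2HSV); H,S,V=[hsv[...,i].astype(int) for i in range(3)]
    m=np.zeros(H.shape,np.uint8); k=(((H>155)|(H<8))&(S>50)).astype(np.uint8); m[y0:y1,x0:x1]=k[y0:y1,x0:x1]
    m=cv2.morphologyEx(m,cv2.MORPH_CLOSE,np.ones((3,3))); print(n,m.sum()); obs.append((C,m.astype(float)))
def cost(q,sel=(0,1)):
    c,s=np.cos(q[2]),np.sin(q[2]); e=0
    for i in sel:
        C,m=obs[i]; r=np.zeros((384*4,512*4),np.uint8)
        for P in parts:
            w=np.c_[q[0]+P[:,0]*c-P[:,1]*s,q[1]+P[:,0]*s+P[:,1]*c,P[:,2]]
            h=cv2.convexHull(((proj(w,C)+.5)*4*16).astype(np.int32)); cv2.fillConvexPoly(r,h,1,shift=4)
        e+=np.abs(cv2.resize(r.astype(np.float32),(512,384),interpolation=cv2.INTER_AREA)-m).sum()
    return e
for sel in ((0,),(1,),(0,1)):
    b=min((minimize(cost,[.59,.21,y],args=(sel,),method="Nelder-Mead",options=dict(initial_simplex=np.array([[.59,.21,y],[.6,.21,y],[.59,.22,y],[.59,.21,y+.1]]))) for y in (-.2,-.1,0,.1)),key=lambda r:r.fun)
    print(sel,np.round(b.x,4),b.fun)
go([.60,-.24,.20],np.pi/2+.07)
E
```

```text
top 980
side 673
(0,) [ 0.5957  0.226  -0.0823] 41.3125
(1,) [ 0.5923  0.2279 -0.0913] 61.375
(0, 1) [ 0.595   0.2265 -0.0823] 119.5
t 1.0 p [0.1953 0.5937 0.2388] yang 1.253 spin -0.388 dp now [-0.6449 -0.6656  0.0387] dp after spin [-0.3454 -0.86    0.0387]
```

```bash
python3 -m pendant '{"dp":[[0,0,0],[0,0,0],[0,0,0],[-0.035,-0.03,0],[-0.035,-0.04,0],[-0.035,-0.05,0],[-0.035,-0.05,0],[-0.035,-0.05,0],[-0.035,-0.05,0],[-0.035,-0.05,0],[-0.035,-0.05,0],[-0.035,-0.05,0],[-0.03,-0.05,0],[0,-0.05,0],[0,-0.05,0],[0,-0.05,0],[0,-0.05,0],[0,-0.05,0],[0,-0.05,0],[0,-0.04,0]],"spin":[-0.13,-0.13,-0.128,0,0,0,0,0,0,0,0,0,0,0,0,0,0,0,0,0]}' 0
python3 -c "
from h import *
go([.60,-.24,.11],np.pi/2+.07)"
```

```text
time_s: 3.5
tool_pos: [0.5961, -0.1928, 0.2387]
tool_rot: [-0.107, 3.14, -0.001]
force: [1.1, -0.8, 0.4]
gripper_width: 0.005
grip_force: 0.0
t 3.5 p [ 0.5961 -0.1928  0.2387] yang 1.639 spin -0.002 dp now [-0.0007 -0.0472  0.1287] dp after spin [-0.0006 -0.0472  0.1287]
```

```bash
python3 -m pendant '{"dp":[[-0.008,-0.024,0.03],[-0.008,-0.024,0.03],[0,0,0.04],[0,0,0.04],[0,0,0.02],[0,0,0],[0,0,0]],"spin":[0,0,0,0,0,0,0]}'
python3 -c "
from h import *
go([.615,-.24,.063],np.pi/2+.07)"
```

```text
time_s: 4.38
tool_pos: [0.6168, -0.237, 0.0803]
tool_rot: [-0.11, 3.137, -0.001]
force: [0.3, -0.3, 0.7]
gripper_width: 0.006
grip_force: 0.0
t 4.38 p [ 0.6168 -0.237   0.0803] yang 1.641 spin 0.0 dp now [ 0.0021 -0.0029  0.0173] dp after spin [ 0.0021 -0.0029  0.0173]
```

```bash
python3 -m pendant '{"dp":[[0,-0.003,0.008],[0,0,0.006],[0,0,0.003],[0,0,0.001],[0,0,0],[0,0,0]],"spin":[0,0,0,0,0,0]}'
```

```text
time_s: 5.12
tool_pos: [0.6162, -0.2404, 0.0635]
tool_rot: [-0.109, 3.139, -0.002]
force: [-5.0, 1.1, 17.6]
gripper_width: 0.007
grip_force: 8.8
```

```bash
python3 -m pendant '{"dp":[[0,0,-0.0005],[0.003,0,0],[0.005,0,0],[0.006,0,0],[0.006,0,0]],"spin":[0,0,0,0,0]}'
cat > s.py <<'E'
from h import *
C=cam("top"); hsv=cv2.cvtColor(C[0],cv2.COLOR_BGR2HSV); S,V=hsv[...,1].astype(int),hsv[...,2].astype(int)
m=(V<75)&(S<60); m[:115]=0;m[225:]=0;m[:,290:][:, :0]=0; m[:,:295]=0; m[:,385:]=0
print(rect(m,C,.063,80))
cv2.imwrite("pics/s_last.png",cv2.resize(C[0][100:240,270:410],None,fx=4,fy=4,interpolation=2))
E
python3 s.py
```

```text
time_s: 5.75
tool_pos: [0.5995, -0.2412, 0.0636]
tool_rot: [-0.11, 3.131, -0.002]
force: [2.9, 0.0, 8.1]
gripper_width: 0.004
grip_force: 4.3
[(array([ 617.3, -232.8]), array([137.6, 231.5]), np.float64(0.026), 1752)]
```

Drag force of 2.9 N matches sliding on wood at about 0.3 friction, so the strip is following. I'll continue the drag.

```bash
python3 -m pendant '{"dp":[[0.006,0,0],[0.006,0,0],[0.006,0,0],[0.006,0,0],[0.006,0,0],[0.006,0,0],[0.006,0,0],[0.006,0,0],[0.006,0,0],[0.006,0,0],[0.003,0,0],[0,0,0]],"spin":[0,0,0,0,0,0,0,0,0,0,0,0]}'
python3 -m pendant '{"dp":[[0,0,-0.01],[0,0,-0.04],[0,0,-0.05],[0,0.05,-0.05],[0,0.06,0],[0,0.06,0],[0,0.06,0],[0,0.06,0],[0,0,0]],"spin":[0,0,0,0,0,0,0,0,0]}'
python3 s.py
```

```text
time_s: 7.3
tool_pos: [0.5367, -0.2459, 0.0635]
tool_rot: [-0.111, 3.132, -0.002]
force: [1.7, 0.4, 11.0]
gripper_width: 0.004
grip_force: 5.7
time_s: 8.43
tool_pos: [0.5122, 0.0445, 0.2059]
tool_rot: [-0.127, 3.139, 0.006]
force: [0.1, -1.4, 1.0]
gripper_width: 0.003
grip_force: 0.0
[(array([ 533.9, -247.9]), array([ 60.5, 170.9]), np.float64(0.064), 1227)]
```

View pics/s_last.png

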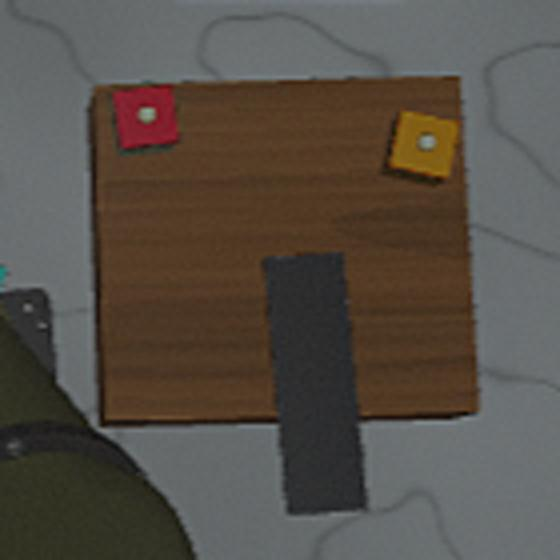

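The strip sticks out of the block's front by about 65 mm (near end at row ~514 in the crop) and lies flat, and the cakes are untouched. Next is the grasp.

```bash
sed -i 's/m\[225:\]=0/m[240:]=0/' s.py
python3 - <<'E'
from h import *
exec(open('s.py').read())
go([.483,-.251,.12],np.pi/2+.064)
E
```

```text
[(array([ 529.5, -246.8]), array([ 57.7, 179.4]), np.float64(0.064), 1294)]
t 8.53 p [0.5126 0.0379 0.2054] yang 1.643 spin 0.008 dp now [ 0.0502 -0.286   0.0857] dp after spin [ 0.048  -0.2864  0.0857]
```

```bash
python3 -m pendant '{"dp":[[0.01,-0.05,0],[0.01,-0.05,0],[0.01,-0.05,0],[0.01,-0.05,0],[0.008,-0.05,0.02],[0,-0.035,0.03],[0,0,0.035],[0,0,0],[0,0,0]],"spin":[0.007,0,0,0,0,0,0,0,0]}' 100
python3 -c "
from h import *
go([.4826,-.2498,.0425],np.pi/2+.064)"
```

```text
time_s: 9.65
tool_pos: [0.4835, -0.2503, 0.1212]
tool_rot: [-0.098, 3.14, -0.001]
force: [0.2, -1.2, -0.2]
gripper_width: 0.99
grip_force: 0.0
t 9.65 p [ 0.4835 -0.2503  0.1212] yang 1.633 spin -0.002 dp now [0.0009 0.0006 0.0787] dp after spin [0.0009 0.0006 0.0787]
```

```bash
python3 -m pendant '{"dp":[[0,0,0.025],[0,0,0.025],[0,0,0.02],[0,0,0.0085],[0,0,0],[0,0,0]],"spin":[0,0,0,0,0,0]}'
python3 -m pendant '{"dp":[[0,0,0],[0,0,0],[0,0,0],[0,0,0],[0,0,0],[0,0,0],[0,0,0],[0,0,0]],"spin":[0,0,0,0,0,0,0,0]}' 0 35
python3 -c "
from h import *
C=cam('side'); cv2.imwrite('pics/g1.png',cv2.resize(C[0][160:310,200:400],None,fx=4,fy=4,interpolation=2))"
```

```text
time_s: 10.4
tool_pos: [0.4842, -0.2499, 0.0429]
tool_rot: [-0.099, 3.138, -0.001]
force: [0.6, -0.8, 0.4]
gripper_width: 0.999
grip_force: 0.0
time_s: 11.4
tool_pos: [0.4835, -0.2496, 0.0419]
tool_rot: [-0.099, 3.14, 0.0]
force: [0.8, 0.3, 1.2]
gripper_width: 0.614
grip_force: 34.5
```

View pics/g1.png

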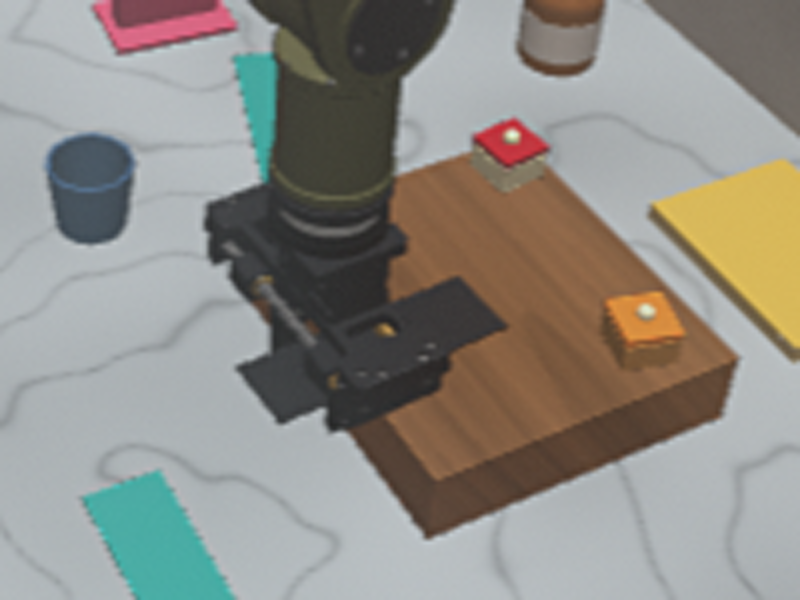

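The view shows the gripper straddling the overhang, with the strip between the fingers. The opening of 0.61 is about 54 mm, which means it holds. I'll lift it.

```bash
python3 -m pendant '{"dp":[[0,0,-0.005],[0,0,-0.01],[0,0,-0.02],[0,0,-0.025],[0,0,-0.025],[0,0,-0.02],[0,0,-0.005],[0,0,0],[0,0,0]],"spin":[0,0,0,0,0,0,0,0,0]}'
python3 - <<'E'
from h import *
C=cam('side'); cv2.imwrite('pics/g2.png',cv2.resize(C[0][130:280,200:400],None,fx=4,fy=4,interpolation=2))
r=np.array([.595,.2265]); y=-.084; u=np.array([np.cos(y),np.sin(y)])
print(r-.047*u); go([*(r-.047*u),.152],np.pi/2+y)
E
```

```text
time_s: 12.58
tool_pos: [0.483, -0.2495, 0.1512]
tool_rot: [0.099, -3.139, -0.001]
force: [-0.3, 0.1, -0.3]
gripper_width: 0.613
grip_force: 34.6
[0.54816572 0.23044336]
t 12.62 p [ 0.483  -0.2495  0.1511] yang 1.634 spin 0.147 dp now [-0.0954  0.4748 -0.0007] dp after spin [-0.0247  0.4837 -0.0007]
```

View pics/g2.png

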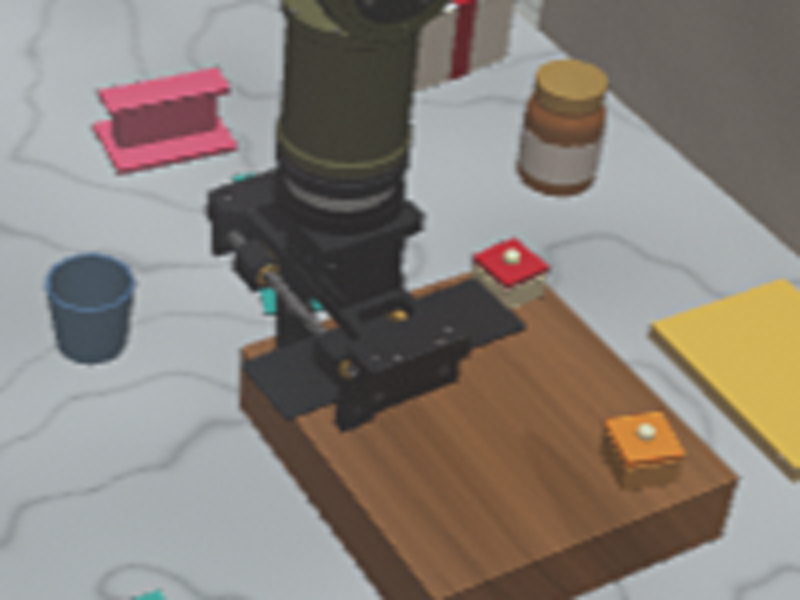

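The strip is held and lifted, with near corners at (243,365) and (295,420) and far corners at (475,280) and (525,327) in the crop. I'll check its tilt.

Run:
```python
from h import *
from scipy.optimize import least_squares
C=cam('side'); px=np.array([[243,365],[295,420],[525,327],[475,280]])/4+[200,130]-.4
y=.064
def pts(q):  # along-offset of grasp, pitch(up+), z, yaw
    a,p,z,yw=q; u=np.array([np.cos(yw)*np.cos(p),np.sin(yw)*np.cos(p),np.sin(p)]); v=np.array([-np.sin(yw),np.cos(yw),0])
    g=np.array([.483,-.2495,z]); return np.array([g+u*(a+s*.09)+v*w*.028 for s,w in ((-1,1),(-1,-1),(1,-1),(1,1))])
for q in ([.047,0,.1705,y],): print(np.round(proj(pts(q),C)-px,1).tolist())
r=least_squares(lambda q:(proj(pts(q),C)-px).ravel(),[.047,0,.17,y]); print(np.round(r.x,4),np.round(r.fun,1))
```

```text
[[0.1, -0.4], [-1.1, -0.1], [1.8, -0.6], [1.3, -1.3]]
[ 0.0473 -0.0411  0.169   0.1018] [ 0.2  0.  -0.2 -0.   0.5  0.2 -0.5 -0.2]
```

```bash
python3 -m pendant '{"dp":[[0,0,0],[0,0,0],[0,0.015,0],[-0.002,0.03,0],[-0.003,0.04,0],[-0.003,0.04,0],[-0.003,0.04,0],[-0.003,0.04,0],[-0.003,0.04,0],[-0.003,0.04,0],[-0.003,0.04,0],[-0.002,0.04,0],[0,0.04,0],[0,0.038,0],[0,0.03,0],[0,0.01,0],[0,0,0],[0,0,0]],"spin":[0.073,0.074,0,0,0,0,0,0,0,0,0,0,0,0,0,0,0,0]}'
python3 - <<'E'
from h import *
go([.5482,.2304,.037],np.pi/2-.084)
C=cam('top'); a=cv2.resize(C[0][130:230,140:260],None,fx=4,fy=4,interpolation=2)
C=cam('side'); b=cv2.resize(C[0][90:190,190:290],None,fx=4,fy=4,interpolation=2)[:, :320]
cv2.imwrite('pics/r1.png',cv2.convertScaleAbs(np.hstack([a,b]),alpha=1.5))
E
```

```text
time_s: 14.92
tool_pos: [0.5488, 0.2275, 0.1517]
tool_rot: [-0.134, -3.138, 0.003]
force: [-0.5, 0.1, -0.9]
gripper_width: 0.612
grip_force: 34.6
t 14.93 p [0.5488 0.2275 0.1517] yang 1.485 spin -0.001 dp now [0.0008 0.0031 0.1147] dp after spin [0.0008 0.0031 0.1147]
```

View pics/r1.png

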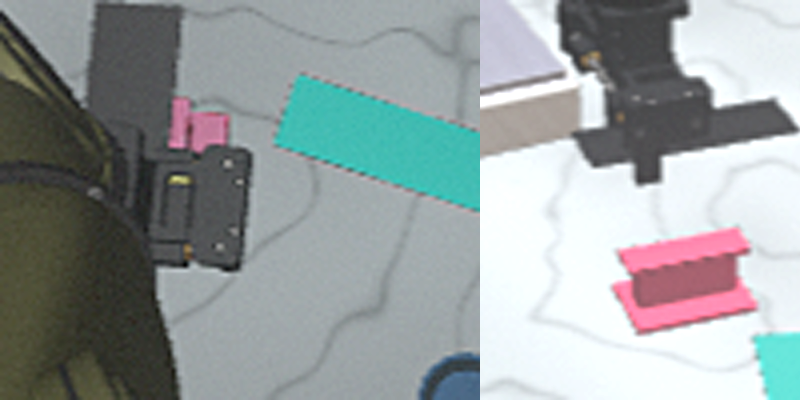

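The strip is over the riser and roughly aligned. I'll lower it.

```bash
python3 -m pendant '{"dp":[[0.001,0.003,0.02],[0,0,0.03],[0,0,0.03],[0,0,0.02],[0,0,0.008],[0,0,0],[0,0,0]],"spin":[0,0,0,0,0,0,0]}'
python3 - <<'E'
from h import *
go([.5482,.2304,.037],np.pi/2-.084)
C=cam('side'); b=cv2.resize(C[0][110:185,200:300],None,fx=8,fy=8,interpolation=2)
cv2.imwrite('pics/r2.png',cv2.convertScaleAbs(b,alpha=1.4))
E
```

```text
time_s: 15.9
tool_pos: [0.5488, 0.2328, 0.0448]
tool_rot: [0.132, 3.137, 0.001]
force: [0.5, 0.2, -1.3]
gripper_width: 0.613
grip_force: 34.6
t 15.9 p [0.5488 0.2328 0.0448] yang 1.487 spin -0.0 dp now [ 0.0004 -0.0024  0.0078] dp after spin [ 0.0004 -0.0024  0.0078]
```

View pics/r2.png

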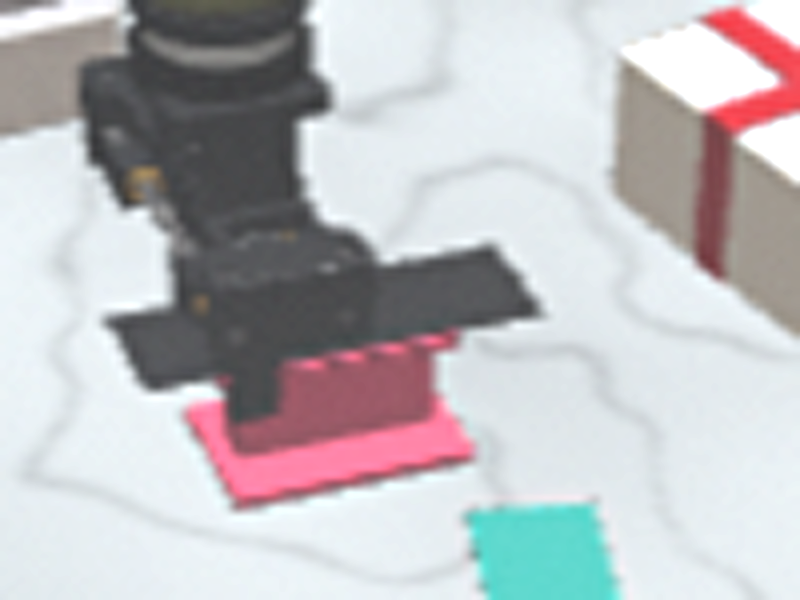

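The strip hovers just above the flange, parallel to it and lengthwise. I'll ease it down.

```bash
python3 -m pendant '{"dp":[[0,-0.002,0.003],[0,0,0.002],[0,0,0.001],[0,0,0],[0,0,0]],"spin":[0,0,0,0,0]}'; python3 -m pendant '{"dp":[[0,0,0.001],[0,0,0.0007],[0,0,0],[0,0,0]],"spin":[0,0,0,0]}'
```

```text
time_s: 16.58
tool_pos: [0.5479, 0.2307, 0.0379]
tool_rot: [0.131, 3.139, 0.0]
force: [-0.2, -0.3, -0.6]
gripper_width: 0.615
grip_force: 34.6
time_s: 17.08
tool_pos: [0.5481, 0.2308, 0.0369]
tool_rot: [0.131, 3.138, 0.0]
force: [-0.7, -0.5, 5.6]
gripper_width: 0.612
grip_force: 34.1
```

Contact is made at 5.6 N, so I release, then lift and clear.

```bash
python3 -m pendant '{"dp":[[0,0,0],[0,0,0],[0,0,0],[0,0,0],[0,0,0],[0,0,0]],"spin":[0,0,0,0,0,0]}' 100; python3 -m pendant '{"dp":[[0,0,-0.01],[0,0,-0.02],[0,0,-0.04],[0,0,-0.05],[0,0,-0.05],[0,-0.05,0],[0,-0.06,0],[0,-0.06,0],[0,-0.06,0],[0,-0.05,0],[0,0,0],[0,0,0]],"spin":[0,0,0,0,0,0,0,0,0,0,0,0]}'
python3 - <<'E'
from h import *
C=cam("top"); hsv=cv2.cvtColor(C[0],cv2.COLOR_BGR2HSV); S,V=hsv[...,1].astype(int),hsv[...,2].astype(int)
m=(V<75)&(S<60); m[:130]=0;m[220:]=0;m[:,:150]=0; m[:,215:]=0
for c,s,a,n in rect(m,C,.058,80):
    d=np.array(c)/1000-[.595,.2265]; y=-.084; print(c,s,a,n,"in riser frame",np.round([d@[np.cos(y),np.sin(y)],d@[-np.sin(y),np.cos(y)],a-y],4))
a=cv2.resize(C[0][130:230,140:240],None,fx=4,fy=4,interpolation=2)
C=cam('side'); b=cv2.resize(C[0][110:210,200:300],None,fx=4,fy=4,interpolation=2)
cv2.imwrite('pics/r3.png',cv2.convertScaleAbs(np.hstack([a,b]),alpha=1.5))
E
```

```text
time_s: 17.82
tool_pos: [0.5479, 0.2306, 0.0362]
tool_rot: [-0.132, -3.139, -0.0]
force: [0.2, -0.1, -0.2]
gripper_width: 1.0
grip_force: 0.0
time_s: 19.32
tool_pos: [0.5249, -0.0476, 0.2073]
tool_rot: [0.131, 3.137, 0.001]
force: [0.3, 0.8, -0.9]
gripper_width: 0.998
grip_force: 0.0
[593.9 226.9] [ 54.7 180.4] -0.077 1231 in riser frame [-0.0011  0.0003  0.007 ]
```

View pics/r3.png

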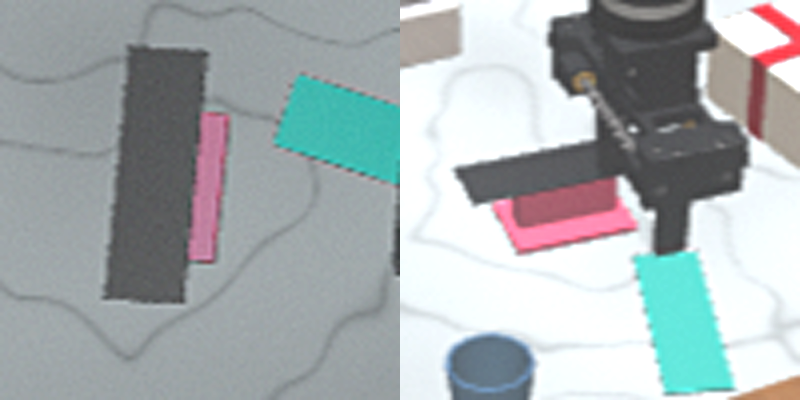

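The strip lies flat on the riser, about 1 mm off centre and aligned to within 0.01 rad. The gripper is clear, so I hand in.

```bash
python3 -c "
from rig import manip
print(manip.finish_job())"
```

```text
the job is handed in; nothing more can be done
None
```

The slate strip was slid about 65 mm out over the block's front edge, gripped by the overhang and laid flat on the riser; I measured it about 1 mm off centre and 0.01 rad off line, let go, and handed the job in at about 19 s (no verdict was returned).

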